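Show the bench camera which part goes into which bin

TASK

Show the bench camera where the small transformer is to be put away: point down with the fingertips, from about 3 cm above, at the middle of the small transformer in the front row, then from about 3 cm above its rim at the middle of the red bin in the row behind, staying over each for at least a second. Then press the green button right down with the fingers to confirm, let it come back up and finish with the gripper clear above it. This is only pointing: do not touch or move any of the three parts or three bins.

Things in the scene. Friction and masses are not known exactly. Their poses are not given: they have to be found in the camera images.
- small_transformer: small transformer, a dark grey block with a brown winding and a red wire, 41 x 47 mm on plan, its flat top 42 mm high and a wire loop near one edge reaching 48 mm, loose, one of three parts that stand in a row with the button box near the front edge of the bench (places in the row vary); origin at the centre of its underside, z up
- transformer_top (a point): point on the transformer's upright centre line, level with the top of its wire loop (47 mm above the bench); z up
- bin_lugs: the red open parts bin holding small pale lugs, 70 mm wide, 106 mm long, 48 mm high at the back wall, loose; the only red one of three bins in a row behind the parts (places in the row vary), its low lip towards the robot; origin at the centre of its underside, its own -y points to the lip, z up
- red_bin_mouth (a point): middle of the red bin's open top, level with the top of its highest wall (48 mm above the bench); z up
- bin_spacers: blue open bin holding yellow spacers, 70 x 106 x 49 mm, loose, not to be touched; origin at the centre of its underside
- bin_nuts: blue open bin holding nuts, 70 x 106 x 48 mm, loose, not to be touched; origin at the centre of its underside
- relay_a: relay with a clear cover over an orange-pink coil and a black foot, 21 x 27 x 34 mm high, loose, in the row of parts, not to be touched; origin at the centre of its underside
- tape_roll_y: roll of yellow tape lying flat, 60 mm across, 18 mm high, loose, in the row of parts, not to be touched; origin at the centre of its underside
- confirm_top (a point): centre of the top face of the green push button (32 mm across) on a grey control box 70 mm square and 33 mm high that is screwed to the bench, in the same row as the three parts (place in the row varies); the button's top is 55 mm above the bench; it moves down with the button; z up
- confirm (a joint): travel of the green button: 0 when up, 0.006 m when fully down; pressed straight down against a spring that takes about 1.5 N to start and 5 N at full travel and brings it back up
Things that resemble listed ones, but are neither listed nor needed, are in the scene too. Leave any orange look-alike of the bin_lugs alone.

How it is judged:
By the outcome, as a careful person would: the job done as asked, in the order asked, and still so for the second after the job is handed in, with the robot touching nothing.
It also fails if it takes over 48 s, if anything falls off the work surface, if the arm or the gripper's body presses on something with over 40 N, if the wrist force passes 120 N, or if a joint passes its speed limit or range.

ROBOT

A 6-joint arm with a two-finger parallel gripper is mounted at the origin on a cart in front of the work surface, level with it; the furniture and walls round the work are solid. World frame = base frame: x ahead of the robot, y to its left, z up, the work surface at z = 0. Lengths are in mm, angles in rad, forces in N, time in s.
With the tool pointing down it reaches from about 350 to 775 mm from the base axis. Payload 7.3 kg.
Tool frame: the origin (TCP) lies at the very end of the fingers, on their centre line; the grasp point (between the pads) lies 19 mm behind it; z points along the fingers, y is the line along which they close (so a half turn about z gives the same grasp; the last joint's range is limited). The gripper opens to 92 mm and grips with 3 to 60 N. Pads are 19 mm wide; open, the fingers measure 130 mm over their backs; the gripper's body (75 mm by 190 mm) begins 47 mm behind the grasp point.
Start: joints at [1.006, 0.342, 1.524, -0, 1.275, -0.146], TCP at [213.487, 479.654, 226.741] pointing down, gripper open.
Joint ranges: [-2.53, 2.53], [-0.77, 2.02], [0.04, 2.7], [-1, 4.14], [0.28, 2.66], [-3.11, 3.11]. Speed limits (rad/s): [2.57, 2.57, 3.14, 3.14, 3.14, 3.14].

INTERFACE

Orientations are given as [roll, pitch, yaw] about the fixed x, y, z axes, in that order (R = Rz(yaw) Ry(pitch) Rx(roll)).
In Python, from plant import bot gives the robot as it stands.
- The arm moves only by the tool apply_moves, never from a script. Its argument "motion" is text: rows parted by semicolons, each of 4 numbers parted by spaces: the shift along the tool's x, y, z in m, then the turn about the tool's z in degrees. A call has 1 to 8 rows; each row shifts and turns the commanded pose from where the row before left it, along the tool's axes as they then stand; what a row does not reach is not made up. A row lasts 1/8 s, in which the tool goes at most 62.5 mm and 10.7 degrees, less where a joint would pass 70% of its speed; a pose out of reach is approached as far as the arm can. A call with a gripper value outside its range is refused whole. "fingers" is the opening, from -1 (shut) to 1 (fully open), set as the call begins (left out, the last holds). The fingers move at their own pace and stop on an object; the grip force is fixed at half the most. Time passes only in rows, so rows that do not move let the fingers close. It gives the time, the measured TCP pose, the force, the opening and the grip force at its end, in the units of the state.
- bot.get_obs(): the state, without advancing time (a new reading comes with each control period).
- bot.capture(name): name is "scene" or "top" or "wrist"; returns a dict with "img" (400x640x3 uint8, blue, green, red), "range_z" (400x640 float32, mm along the optical axis (not along the pixel's ray), 0 where there is no reading), "fx", "fy", "cx", "cy" (pixels), "world_from_camera" (4x4, takes a point from camera to world coordinates); the wrist camera has in their place "mount" (4x4, takes a point from camera to tool coordinates, whose origin is the TCP and whose axes are the flange's). Camera axes: x right, y down, z forward; pixel columns grow to the right and rows downward; lengths in mm; the calibration is good to about 2 mm. A picture is of the moment at which its call begins: read the wrist's pose just before it.
- bot.close_job(): hands the job in; it is judged then, once.
Trained networks look in a picture, given as the dict that the camera call returned (one of the last four; its "shot" number tells which), for a name from the list of things; names that differ only in an ending like _2 or _b are one class to them, and where a whole thing is asked for, a point or a joint stands for the part that bears it (a point fixed in the world has none). Each returns a list of dicts, best first, with "p" (0 to 1); they miss things now and then, are a little off and sometimes report something else, mostly with a low value. They report only what shows in the picture. A call takes as long as a camera call. They do not tell look-alikes from the thing itself.
- bot.cut_out(picture, thing): "pixels" (400x640 bool, what is visible of it) and "point" ([column, row] in pixels, amid what is visible of it).
The state is a dict: "time": time; "joint_positions": joint angles; "dq": joint speeds; "tau": joint torques, N m; "tool_pos": TCP position; "tcp_rot": TCP orientation; "contact_force": force on the tool from outside, world axes, zero at the start; "moment": the same for the moment, N m; "grip_width": finger opening in mm; "finger_force": force on a finger pad.
Only numpy, scipy, OpenCV 4.12 (cv2) and the standard library are available. Lean on these libraries where they do the work, as an engineer would, in place of code of your own. Each camera call takes 0.05 s, during which the arm holds its last target. There are 200 camera calls.

## Working session

There is one attempt and no reset: what is moved stays moved. The work goes in short steps, Python scripts to look and compute and a tool call to move; the robot and the scene stay as the last step left them, time stands still between calls to the robot, and variables do not carry over. Pictures are saved under pics/ and viewed, at most 10 in all, crops included, and the job is handed in when it is done.

Besides the shell and the picture viewer there is one more tool, called as name(argument=value, ...) on one line, values as JSON. apply_moves: Moves the arm, as the interface text tells. Its arguments: {"type":"object","properties":{"motion":{"type":"string"},"fingers":{"type":"number"}},"required":["motion"]}

```bash
mkdir -p pics; cat > h.py <<'E'
import numpy as np, cv2
from plant import bot
def world(p,mask):
    v,u=np.nonzero(mask&(p["range_z"]>0)); z=p["range_z"][v,u]
    c=np.c_[(u-p["cx"])/p["fx"]*z,(v-p["cy"])/p["fy"]*z,z,np.ones(len(z))]
    return (c@np.array(p["world_from_camera"]).T)[:,:3]
E
python3 - <<'E'
from h import *
o=bot.get_obs(); print(o)
for n in ["top","scene"]:
    p=bot.capture(n); im=p["img"].copy(); print(n)
    for t in ["small_transformer","bin_lugs","bin_spacers","bin_nuts","relay_a","tape_roll_y","confirm_top"]:
        for r in bot.cut_out(p,t)[:3]:
            if r["p"]<.25: continue
            w=world(p,r["pixels"])
            if len(w)<5: continue
            hi=w[w[:,2]>np.percentile(w[:,2],98)-8]
            print(t,round(r["p"],2),np.round(r["point"]),"med",np.median(w,0).round(),"lo",np.percentile(w,2,0).round(),"hi",np.percentile(w,98,0).round(),"top",((hi.min(0)+hi.max(0))/2).round())
    cv2.imwrite(f"pics/{n}.png",im)
E
```

```text
{'time': 0.0, 'joint_positions': array([ 1.00598606e+00,  3.42748246e-01,  1.52503094e+00, -1.78211642e-06,
        1.27540045e+00, -1.45982763e-01]), 'dq': array([-7.09567811e-04,  3.94606545e-05,  1.13029572e-03, -1.42480569e-04,
        3.18138194e-04, -6.90259130e-04]), 'tau': array([-1.08337135e-03, -4.31255758e+01, -2.44209892e+01,  7.15199788e-02,
        5.63196768e-02, -1.09551365e-04]), 'tool_pos': array([213.25959617, 479.28085374, 226.02686409]), 'tcp_rot': array([-3.14002231e+00, -2.29162779e-04,  2.72276549e+00]), 'contact_force': array([0.56994714, 0.64687813, 0.78043262]), 'moment': array([ 0.00752425,  0.01491996, -0.0062799 ]), 'finger_force': 0.0, 'grip_width': 91.58966280128614}
top
bin_lugs 0.87 [174. 224.] med [430. 753.  13.] lo [381. 694.  -1.] hi [476. 803.  45.] top [430. 746.  44.]
bin_lugs 0.7 [308. 184.] med [572. 357.   6.] lo [515. 321.  -1.] hi [620. 393.  46.] top [571. 357.  45.]
bin_spacers 0.67 [345. 169.] med [609. 240.   9.] lo [552. 206.  -1.] hi [664. 278.  46.] top [606. 242.  45.]
bin_spacers 0.25 [335. 232.] med [426. 273.  41.] lo [408. 253
[... 1231 characters left out ...]
i [623. 395.  44.] top [573. 355.  43.]
bin_spacers 0.91 [360. 211.] med [611. 248.  20.] lo [553. 201.   1.] hi [658. 280.  44.] top [608. 229.  43.]
bin_nuts 0.86 [380. 231.] med [599. 149.  18.] lo [541. 108.  -1.] hi [646. 182.  45.] top [597. 145.  44.]
relay_a 0.75 [327. 258.] med [422. 166.  25.] lo [411. 155.   2.] hi [437. 181.  35.] top [424. 169.  32.]
relay_a 0.31 [409. 310.] med [446. -87.  54.] lo [ 433. -101.   46.] hi [461. -71.  57.] top [447. -86.  54.]
tape_roll_y 0.57 [354. 293.] med [420.  46.  17.] lo [393.  19.  -0.] hi [448.  75.  20.] top [421.  48.  16.]
confirm_top 0.57 [407. 310.] med [444. -87.  54.] lo [ 433. -100.   46.] hi [461. -72.  57.] top [447. -86.  54.]
```

View pics/top.png

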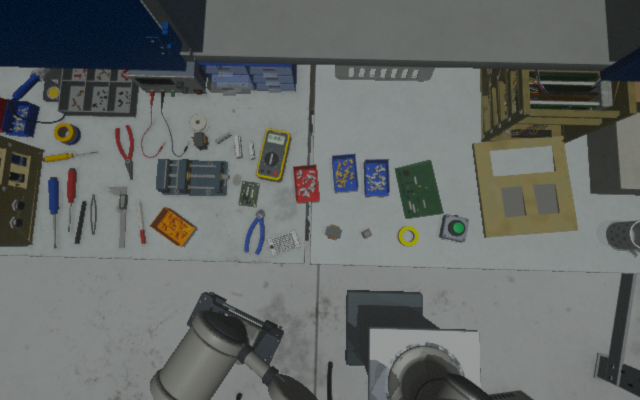

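View pics/scene.png

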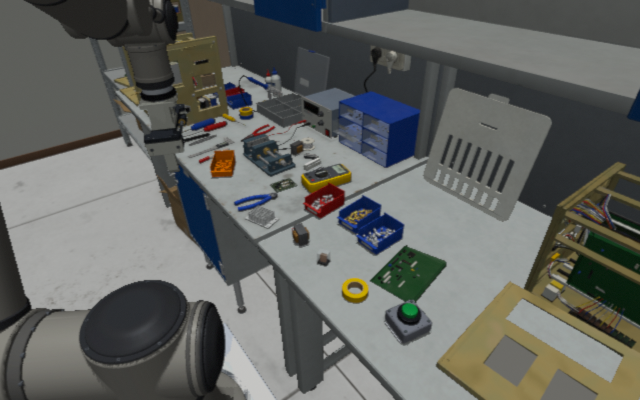

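The top view shows the red bin at (306,184), the orange look-alike at (174,224), the transformer at (334,232) and the green button at (457,228). The measured sizes and heights match the listed ones. I'm taking transformer ≈ (426,272.5), red bin ≈ (570,356.5) and button ≈ (447,-84).

apply_moves(motion="-0.0348 -0.0128 0 0;-0.0348 -0.0128 0 0;-0.0348 -0.0128 0 0;-0.0348 -0.0128 0 0;-0.0348 -0.0128 0 0;-0.0348 -0.0128 0 0;-0.0348 -0.0128 0 0;-0.0348 -0.0128 0 0", fingers=-1)

```text
time: 1.8
tool_pos: [427.0, 272.0, 226.8]
tcp_rot: [3.141, 0.0, 2.723]
contact_force: [0.7, 0.1, 0.0]
grip_width: 16.7
finger_force: 0.0
```

apply_moves(motion="0 0 0 0;0 0 0 0")

```text
time: 2.05
tool_pos: [425.8, 273.1, 226.7]
tcp_rot: [3.142, -0.001, 2.722]
contact_force: [0.5, 0.8, -1.1]
grip_width: 1.0
finger_force: 0.0
```

```bash
cat >> h.py <<'E'
def todo(t):
    from scipy.spatial.transform import Rotation as R
    o=bot.get_obs(); r=R.from_euler("xyz",o["tcp_rot"])
    print("t",o["time"],"tcp",o["tool_pos"].round(1),o["tcp_rot"].round(3),"grip",round(o["grip_width"]),"go",r.inv().apply(np.array(t)-o["tool_pos"]).round(1))
E
python3 - <<'E'
from h import *
from scipy.spatial.transform import Rotation as R
todo([426,272.5,77])
o=bot.get_obs(); p=bot.capture("wrist"); cv2.imwrite("pics/w1.png",p["img"])
T=np.eye(4);T[:3,:3]=R.from_euler("xyz",o["tcp_rot"]).as_matrix();T[:3,3]=o["tool_pos"]
p["world_from_camera"]=T@np.array(p["mount"])
for t in ["small_transformer","bin_lugs","relay_a"]:
    for r in bot.cut_out(p,t)[:2]:
        w=world(p,r["pixels"]); print(t,r["p"],r["point"],np.percentile(w,2,0).round(),np.percentile(w,98,0).round())
q=bot.capture("top"); w=world(q,np.ones((400,640),bool))
h=w[(w[:,2]>150)&(w[:,0]>550)&(abs(w[:,1]-300)<300)]; print("tall near",h[:,0].min() if len(h) else None, h[h[:,0].argmin()])
E
```

```text
t 2.05 tcp [425.8 273.1 226.7] [ 3.142e+00 -1.000e-03  2.722e+00] grip 1 go [ -0.5  -0.5 149.7]
small_transformer 0.57 [156.1, 229.1] [393.  20.  -0.] [449.  77.  19.]
bin_lugs 0.63 [448.8, 233.0] [514. 319.  -0.] [615. 392.  40.]
relay_a 0.93 [243.1, 202.6] [411. 158.   0.] [438. 186.  35.]
tall near 714.402513213784 [714.40251321 592.34896114 507.36352224]
```

View pics/w1.png

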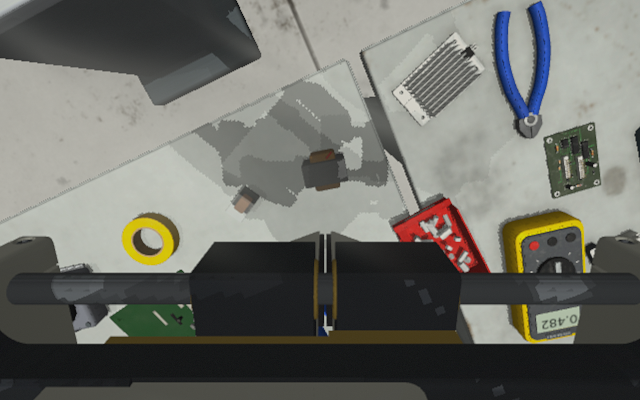

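The wrist view shows the transformer at (322,170), in line with the closed fingers, and the red bin at (440,235). There is nothing else under the fingers, so I'm descending and holding.

apply_moves(motion="0 0 0.03 0;0 0 0.03 0;0 0 0.03 0;0 0 0.03 0;0 0 0.02 0;0 0 0.01 0;0 0 0 0;0 0 0 0")

```text
time: 3.3
tool_pos: [426.7, 273.3, 77.6]
tcp_rot: [3.14, 0.001, 2.723]
contact_force: [-0.4, -0.5, 0.6]
grip_width: 0.5
finger_force: 0.0
```

```bash
python3 - <<'E'
from h import *
todo([426,272.5,77])
p=bot.capture("scene"); cv2.imwrite("pics/s2.png",cv2.resize(p["img"][150:290,220:420],None,fx=4,fy=4))
from scipy.spatial.transform import Rotation as R
o=bot.get_obs(); p=bot.capture("wrist")
T=np.eye(4);T[:3,:3]=R.from_euler("xyz",o["tcp_rot"]).as_matrix();T[:3,3]=o["tool_pos"]
p["world_from_camera"]=T@np.array(p["mount"])
w=world(p,np.ones((400,640),bool)); w=w[(abs(w[:,0]-426)<40)&(abs(w[:,1]-272)<40)&(w[:,2]>30)&(w[:,2]<52)]
print(len(w),np.percentile(w,2,0),np.percentile(w,98,0))
E
```

```text
t 3.3 tcp [426.7 273.3  77.6] [3.140e+00 1.000e-03 2.723e+00] grip 0 go [ 0.3 -1.   0.6]
3136 [407.2333312  251.43785349  31.11265641] [439.31823161 293.25016945  42.89617072]
```

View pics/s2.png

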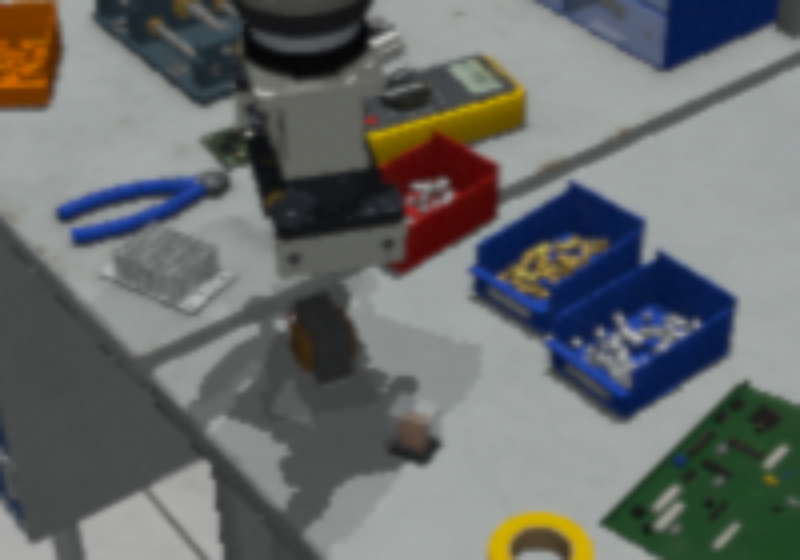

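The crop shows the fingers directly above the transformer at (325,345). I'll hold there, then go up and over to the red bin.

apply_moves(motion="0 0 0 0;0 0 0 0;0 0 0 0;0 0 0 0;0 0 0 0;0 0 0 0;0 0 0 0;0 0 0 0")

```text
time: 4.4
tool_pos: [426.2, 272.9, 76.7]
tcp_rot: [3.142, -0.0, 2.723]
contact_force: [0.2, 0.2, -0.1]
grip_width: 0.7
finger_force: 0.0
```

apply_moves(motion="0 0 0 0;0 0 0 0;0 0 0 0;0 0 0 0;0 0 -0.02 0;0 0 -0.03 0;0 0 -0.03 0;0 0 0 0")

```text
time: 5.4
tool_pos: [427.4, 273.5, 158.8]
tcp_rot: [3.138, 0.003, 2.723]
contact_force: [0.2, 0.4, -0.6]
grip_width: 0.3
finger_force: 0.0
```

apply_moves(motion="-0.0122 0.0168 0 0;-0.0122 0.0168 0 0;-0.0122 0.0168 0 0;-0.0122 0.0168 0 0;-0.0122 0.0168 0 0;-0.0122 0.0168 0 0;-0.0122 0.0168 0 0;-0.0122 0.0168 0 0")

```text
time: 6.4
tool_pos: [570.1, 356.1, 155.0]
tcp_rot: [-3.14, -0.001, 2.723]
contact_force: [0.2, -0.9, 0.2]
grip_width: 0.4
finger_force: 0.0
```

apply_moves(motion="0 0 0 0;0 0 0 0;0 0 0 0")

```text
time: 6.78
tool_pos: [569.4, 355.6, 156.6]
tcp_rot: [-3.141, -0.0, 2.723]
contact_force: [1.2, 0.2, 0.9]
grip_width: 0.6
finger_force: 0.0
```

```bash
python3 - <<'E'
from h import *
todo([570,356.5,78])
p=bot.capture("top"); w=world(p,np.ones((400,640),bool))
m=w[(w[:,2]>15)&(w[:,2]<100)&(abs(w[:,0]-600)<60)&(abs(w[:,1]-455)<50)]; print("meter",m[:,2].max(),len(m))
E
```

```text
t 6.775 tcp [569.4 355.6 156.6] [-3.141 -0.     2.723] grip 1 go [-0.3  1.1 78.6]
meter 41.75096240017433 189
```

apply_moves(motion="0 0.001 0.02 0;0 0 0.03 0;0 0 0.02 0;0 0 0.008 0;0 0 0 0;0 0 0 0;0 0 0 0;0 0 0 0")

```text
time: 7.82
tool_pos: [570.6, 357.0, 79.3]
tcp_rot: [3.141, 0.001, 2.723]
contact_force: [-0.7, 0.2, 0.3]
grip_width: 0.5
finger_force: 0.0
```

```bash
python3 - <<'E'
from h import *
todo([570,356.5,78])
p=bot.capture("scene"); cv2.imwrite("pics/s3.png",cv2.resize(p["img"][130:270,240:440],None,fx=4,fy=4))
E
```

```text
t 7.825 tcp [570.6 357.   79.3] [3.141e+00 1.000e-03 2.723e+00] grip 0 go [ 0.4 -0.7  1.3]
```

View pics/s3.png

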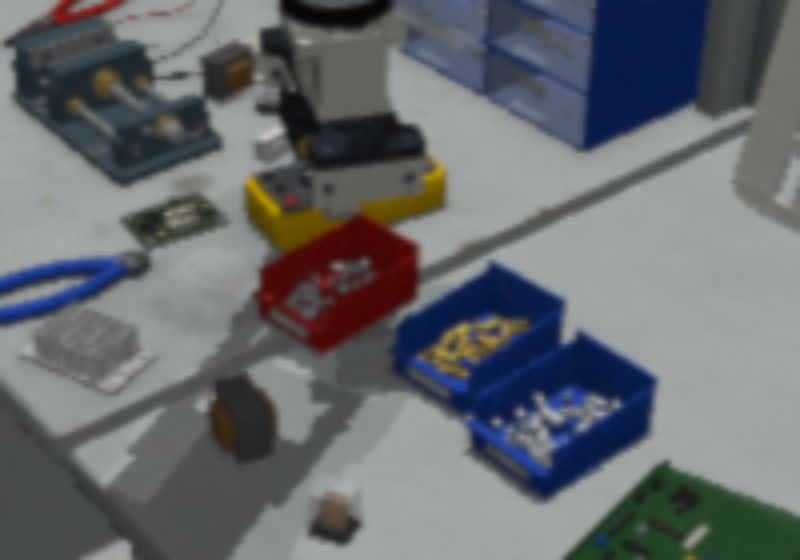

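The gripper body appears at (370,165), above the red bin at (340,280), but I can't make out the fingers. I'll project the TCP into the picture to check.

```bash
python3 - <<'E'
from h import *
o=bot.get_obs();p=bot.capture("scene"); im=p["img"].copy()
W=np.linalg.inv(np.array(p["world_from_camera"])); K=lambda q:(lambda c:(p["fx"]*c[0]/c[2]+p["cx"],p["fy"]*c[1]/c[2]+p["cy"]))(W@np.r_[q,1])
for h in (0,40,66):
    u=K(o["tool_pos"]+[0,0,h]); print(h,u,((u[0]-240)*4,(u[1]-130)*4))
w=world(p,np.ones((400,640),bool)); m=w[(np.hypot(w[:,0]-570,w[:,1]-357)<110)&(w[:,2]>60)&(w[:,2]<250)]
for z in range(60,220,15):
    s=m[(m[:,2]>=z)&(m[:,2]<z+15)]
    if len(s): print(z,len(s),s.min(0).round(),s.max(0).round())
E
```

```text
0 (np.float64(323.6200437150434), np.float64(183.57192383028598)) (np.float64(334.4801748601735), np.float64(214.28769532114393))
40 (np.float64(323.44218241837063), np.float64(171.63292611771269)) (np.float64(333.76872967348254), np.float64(166.53170447085074))
66 (np.float64(323.3225289400056), np.float64(163.601147247181)) (np.float64(333.29011576002245), np.float64(134.40458898872396))
75 13 [557. 338.  78.] [580. 361.  90.]
90 16 [557. 335.  90.] [575. 347. 100.]
135 57 [505. 262. 143.] [592. 442. 150.]
150 199 [504. 261. 150.] [590. 444. 165.]
165 205 [501. 255. 165.] [599. 451. 180.]
180 425 [502. 255. 180.] [590. 452. 195.]
195 123 [533. 299. 195.] [576. 376. 210.]
210 99 [533. 300. 210.] [571. 362. 225.]
```

The depth readings put the fingertips at z≈78 over the bin's middle. I'll hold there, then lift and move to the button.

apply_moves(motion="0 0 0 0;0 0 0 0;0 0 0 0;0 0 0 0;0 0 0 0;0 0 0 0;0 0 0 0;0 0 0 0")

```text
time: 8.93
tool_pos: [570.4, 356.9, 78.8]
tcp_rot: [3.141, 0.0, 2.723]
contact_force: [0.2, -0.2, -0.1]
grip_width: 0.5
finger_force: 0.0
```

apply_moves(motion="0 0 0 0;0 0 0 0;0 0 -0.02 0;0 0 -0.03 0;0 0 -0.03 0;0 0 0 0")

```text
time: 9.68
tool_pos: [571.7, 357.6, 161.7]
tcp_rot: [3.137, 0.004, 2.723]
contact_force: [0.2, 0.3, -0.3]
grip_width: 0.6
finger_force: 0.0
```

apply_moves(motion="-0.0041 -0.0283 0 0;-0.0041 -0.0283 0 0;-0.0041 -0.0283 0 0;-0.0041 -0.0283 0 0;-0.0041 -0.0283 0 0;-0.0041 -0.0283 0 0;-0.0041 -0.0283 0 0;-0.0041 -0.0283 0 0")

```text
time: 10.68
tool_pos: [507.3, 135.8, 157.5]
tcp_rot: [-3.141, -0.002, 2.723]
contact_force: [0.2, -0.9, -0.2]
grip_width: 0.2
finger_force: 0.0
```

apply_moves(motion="-0.0041 -0.0283 0 0;-0.0041 -0.0283 0 0;-0.0041 -0.0283 0 0;-0.0041 -0.0283 0 0;-0.0041 -0.0283 0 0;-0.0041 -0.0283 0 0;-0.0041 -0.0283 0 0;-0.0041 -0.0283 0 0")

```text
time: 11.68
tool_pos: [445.3, -84.1, 157.7]
tcp_rot: [-3.142, -0.002, 2.723]
contact_force: [-0.3, -0.2, -0.1]
grip_width: 0.5
finger_force: 0.0
```

apply_moves(motion="0 0 0 0;0 0 0 0;0 0 0 0")

```text
time: 12.05
tool_pos: [446.2, -82.6, 158.4]
tcp_rot: [3.141, -0.001, 2.724]
contact_force: [-0.6, 0.4, -0.2]
grip_width: 0.5
finger_force: 0.0
```

```bash
python3 - <<'E'
from h import *
todo([447,-84.5,60])
from scipy.spatial.transform import Rotation as R
o=bot.get_obs(); p=bot.capture("wrist"); cv2.imwrite("pics/w4.png",p["img"])
T=np.eye(4);T[:3,:3]=R.from_euler("xyz",o["tcp_rot"]).as_matrix();T[:3,3]=o["tool_pos"]
p["world_from_camera"]=T@np.array(p["mount"])
b=p["img"].astype(int); g=(b[...,1]>b[...,2]+40)&(b[...,1]>b[...,0]+40)
w=world(p,g); w=w[(w[:,2]>50)&(w[:,2]<62)]; print(len(w),w.min(0).round(1),w.max(0).round(1))
for n in ("top","scene"):
    p=bot.capture(n); b=p["img"].astype(int); w=world(p,(b[...,1]>b[...,2]+40)&(b[...,1]>b[...,0]+40)); w=w[(w[:,2]>50)&(w[:,2]<62)]
    if len(w): print(n,len(w),w.min(0).round(1),w.max(0).round(1))
E
```

```text
t 12.05 tcp [446.2 -82.6 158.4] [ 3.141e+00 -1.000e-03  2.724e+00] grip 0 go [-1.6 -1.4 98.4]Traceback (most recent call last):
  File "<stdin>", line 8, in <module>
    return umr_minimum(a, axis, None, out, keepdims, initial, where)
ValueError: zero-size array to reduction operation minimum which has no identity
```

View pics/w4.png

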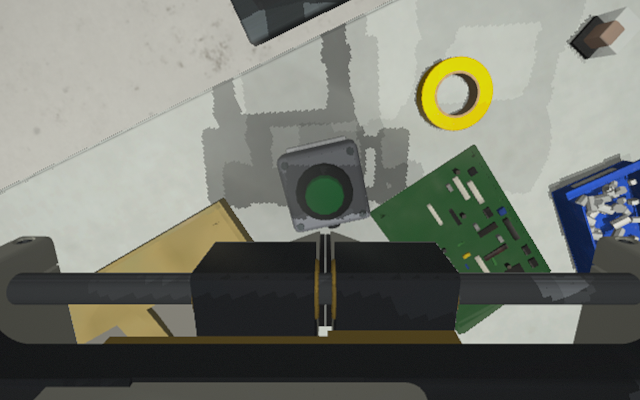

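The button is at (325,195) in the wrist view, in line with the fingers. I'll measure the height of the wooden fixture at lower left, then descend.

```bash
python3 - <<'E'
from h import *
from scipy.spatial.transform import Rotation as R
o=bot.get_obs(); p=bot.capture("wrist")
T=np.eye(4);T[:3,:3]=R.from_euler("xyz",o["tcp_rot"]).as_matrix();T[:3,3]=o["tool_pos"]
p["world_from_camera"]=T@np.array(p["mount"])
b=p["img"].astype(int); w=world(p,(b[...,1]>b[...,2]+25)&(b[...,1]>b[...,0]+10)); w=w[(w[:,2]>48)&(w[:,2]<62)]; print(len(w),np.percentile(w,1,0) if len(w) else 0,np.percentile(w,99,0) if len(w) else 0)
q=bot.capture("scene"); w=world(q,np.ones((400,640),bool)); m=w[(w[:,0]<560)&(w[:,0]>380)&(w[:,1]<-125)&(w[:,1]>-240)&(w[:,2]<140)]; print("frame zmax",m[:,2].max(),m[m[:,2].argmax()])
E
```

```text
1130 [433.18844683 -98.92561762  49.08426057] [462.01277759 -70.55624595  55.95975293]
frame zmax 26.4825367417468 [ 471.19705944 -125.09405225   26.48253674]
```

apply_moves(motion="-0.0015 -0.001 0.02 0;0 0 0.03 0;0 0 0.02 0;0 0 0.01 0;0 0 0 0;0 0 0 0")

```text
time: 12.95
tool_pos: [447.7, -85.1, 79.4]
tcp_rot: [3.141, 0.001, 2.723]
contact_force: [-0.7, 0.6, -0.2]
grip_width: 0.3
finger_force: 0.0
```

apply_moves(motion="0 0 0.01 0;0 0 0.01 0;0 0 0.004 0;0 0 0.002 0;0 0 0.002 0;0 0 0.001 0;0 0 0 0;0 0 0 0")

```text
time: 13.95
tool_pos: [447.2, -84.9, 49.9]
tcp_rot: [3.141, 0.0, 2.723]
contact_force: [-3.4, 0.4, 4.4]
grip_width: 0.4
finger_force: 2.2
```

apply_moves(motion="0 0 0.001 0;0 0 0.001 0;0 0 0.001 0;0 0 0 0;0 0 0 0;0 0 0 0")

```text
time: 14.7
tool_pos: [447.4, -85.0, 48.8]
tcp_rot: [3.142, 0.002, 2.723]
contact_force: [-10.0, 2.6, 28.8]
grip_width: 0.2
finger_force: 14.5
```

The force has jumped to 29 N, well above the 5 N spring, so the button is on its stop. Lifting clear.

apply_moves(motion="0 0 -0.003 0;0 0 -0.005 0;0 0 -0.015 0;0 0 -0.03 0;0 0 -0.03 0;0 0 -0.01 0;0 0 0 0;0 0 0 0")

```text
time: 15.7
tool_pos: [446.7, -84.8, 138.6]
tcp_rot: [-3.142, -0.002, 2.723]
contact_force: [-0.3, -0.8, -0.7]
grip_width: 0.2
finger_force: 0.0
```

apply_moves(motion="0 0 0 0;0 0 0 0;0 0 0 0;0 0 0 0;0 0 0 0;0 0 0 0;0 0 0 0;0 0 0 0")

```text
time: 16.7
tool_pos: [447.2, -85.0, 139.7]
tcp_rot: [3.142, 0.0, 2.723]
contact_force: [0.1, 0.1, 0.4]
grip_width: 0.4
finger_force: 0.0
```

```bash
python3 - <<'E'
from h import *
from scipy.spatial.transform import Rotation as R
o=bot.get_obs(); p=bot.capture("wrist")
T=np.eye(4);T[:3,:3]=R.from_euler("xyz",o["tcp_rot"]).as_matrix();T[:3,3]=o["tool_pos"]
p["world_from_camera"]=T@np.array(p["mount"])
b=p["img"].astype(int); w=world(p,(b[...,1]>b[...,2]+25)&(b[...,1]>b[...,0]+10)); w=w[(w[:,2]>44)&(w[:,2]<62)&(abs(w[:,1]+85)<14)]; print("button z",np.median(w[:,2]))
p=bot.capture("top")
for t in ["small_transformer","bin_lugs","relay_a","tape_roll_y","bin_spacers"]:
    for r in bot.cut_out(p,t)[:2]: print(t,r["p"],np.round(np.median(world(p,r["pixels"]),0)))
todo([447,-85,55]); print(bot.close_job())
E
```

```text
button z 54.415012714169535
small_transformer 0.65 [425. 273.  42.]
bin_lugs 0.97 [431. 754.  13.]
bin_lugs 0.78 [572. 358.   6.]
relay_a 0.53 [425. 174.  34.]
tape_roll_y 0.6 [422.  51.  19.]
bin_spacers 0.75 [608. 240.  10.]
bin_spacers 0.27 [571. 358.   6.]
t 17.05 tcp [447.2 -85.  139.7] [ 3.141 -0.     2.723] grip 0 go [ 0.1 -0.1 84.7]
the job is handed in; nothing more can be done
None
```

The job is done and handed in at 17 s: I pointed at the transformer and then the red bin from about 3 cm for over a second each, and pressed the green button to its stop; it came back up, the gripper finished about 85 mm above it, and none of the parts or bins I re-measured had moved (the nuts bin was not re-measured).

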